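# Lock a bottle rest into the slotted strut on the sideboard

### The arm

A 6-joint arm with a two-finger parallel gripper is mounted at the origin on the work surface. World frame = base frame: x ahead of the robot, y to its left, z up, the work surface at z = 0. Lengths are in m, angles in rad, forces in N, time in s.
With the tool pointing down it reaches from about 0.375 to 0.9 m from the base axis. Payload 3.1 kg.
Tool frame: the origin (TCP) lies midway between the tips of the shut fingers; the grasp point (between the pads) lies 19 mm behind it; x points along the fingers, z is the direction in which the jaws open and shut, and the axes are right-handed (so a half turn about x gives the same grasp; the last joint's range is limited). The gripper opens to 85 mm and grips with 20 to 120 N. Pads are 22 mm wide; open, the fingers measure 114 mm over their backs; the gripper's body (76 mm by 85 mm) begins 54 mm behind the grasp point. The pads swing forward as they close: fully open they stand 13 mm farther back than shut.
Start: joints at [-1.399, 0.527, 1.433, -0, 1.181, -0.178], TCP at [0.215, -0.587, 0.206] pointing down, gripper open.
Joint ranges: [-3.08, 3.08], [-0.75, 2.2], [0.22, 2.44], [-1.43, 4.57], [0, 2.65], [-2.85, 2.85]. Speed limits (rad/s): [2.79, 2.79, 3.14, 3.14, 3.14, 3.14].

### API

Orientations are given as a unit quaternion [x, y, z, w].
In Python, from station import status, snapshot, camera_params, ticket gives the robot as it stands.
- The arm moves only by the tool arm_command, never from a script. Its argument "series" is a list that holds one entry, the list of rows, each a list of 4 numbers: the shift along the tool's x, y, z in mm, then the turn about the tool's x in rad. A call has 1 to 10 rows; each row shifts and turns the commanded pose from where the row before left it, along the tool's axes as they then stand; what a row does not reach is not made up. A row lasts 1/10 s, in which the tool goes at most 50 mm and 8.59 degrees, less where a joint would pass 70% of its speed; a pose out of reach is approached as far as the arm can. A call is refused whole if a number of a shift passes 50 or a number of a turn 0.15, either way. A call with a gripper value outside its range is refused whole. "jaw" is the opening in per cent of the stroke, from 0 (shut) to 100 (fully open), set as the call begins (left out, the last holds). The fingers move at their own pace and stop on an object; "force" is the grip in N (left out, the last holds). Time passes only in rows, so rows that do not move let the fingers close. It gives the time, the measured TCP pose, the force and the opening at its end, in the units of the state.
- status.sense(): the state, without advancing time (a new reading comes with each control period).
- snapshot(name): name is "scene" or "top"; returns the picture (400x640x3 uint8, red, green, blue); there is no depth.
- camera_params(name): a dict with "fovy" (degrees; the focal length in pixels is half the picture's height over the tangent of half this angle, whatever the lens; pixels are square), "cx", "cy" (the principal point, pixels), "extrinsics" (4x4, takes a point from camera to world coordinates). Camera axes: x right, y down, z forward; pixel columns grow to the right and rows downward; lengths in m; the calibration is good to about 2 mm. A picture is of the moment at which its call begins. camera_params takes no time and is no camera call.
- ticket.sign_off(): hands the job in, once; it reports no verdict.
The state is a dict: "t": time; "q": joint angles; "qd": joint speeds; "tau": joint torques, N m; "tcp_pos": TCP position; "tool_rot": TCP orientation; "force": force on the tool from outside, world axes, zero at the start; "ft_torque": the same for the moment, N m; "finger_gap": opening from 0.0 (shut) to 1.0 (fully open).
Only numpy, scipy, OpenCV 4.12 (cv2) and the standard library are available. Lean on these libraries where they do the work, as an engineer would, in place of code of your own. Each camera call takes 0.05 s, during which the arm holds its last target. There are 200 camera calls.

### The job

The bottle rack on the sideboard has one rest fitted; fit the second, which stands on the coaster, in the strut about 15 cm from the fitted one. Let its foot down into the slot lengthwise, press it down against its spring and give it a quarter turn clockwise so that the foot catches under both lips, then, before letting go, prove the catch with a light upward tug of about 8 N. Leave it sprung tight, upright and square across the strut like the fitted one, never push or wrench it hard (30 N is too much for the strut), and leave the glasses, bottle, box and ice bucket where they are.

Things in the scene. Friction and masses are not known exactly. Their poses are not given: they have to be found in the camera images.
- board: Wooden backing board, fixed, 120 mm (x) by 380 mm (y), 12 mm thick; origin: centre of its underside, z = 0. On it, along its y, lies a steel slotted strut 340 mm long, 41 wide, 21 high, slot up. The strut was screwed down by eye on packing washers: its middle lies up to 5 mm to either side of the board's (in x; not measured), its underside 0 to 4 mm above the board. Parallel to the board.
- fitted_spot (a point): A point on the board's top and middle line, below the bottle rest already fitted (fixed and locked across the strut, same make as the loose one, its own middle to one side with the strut's). Axes as the board's. The second rest goes 150 mm from this point in +y along the board, give or take 30 mm.
- slot_spot (a point): The point on the board's top and middle line that is 150 mm from fitted_spot: where the second rest goes. The strut here, as all along: slot 22 mm wide in its top; both lips turn down, their lower edges 14 mm above the strut's underside and 7 mm below its top; inside it is 36 mm wide, its floor 2.5 mm above its underside.
- rest_grip (a point): The loose rest, about 0.155 kg, standing on its foot on the coaster. Point: centre of its bamboo block, 46 mm above the foot's underside. z up, x along the foot and V arms, y across. Block 34 (x) by 20 mm (y), 26.5 to 62 mm above the foot's underside; 20 mm thick V arms on top reach 37 mm out in +x and -x, up to 76 mm. Grasp it across its 20 mm. The same after half a turn about z.
- foot: The loose rest's foot, rigid with its block: steel channel nut 33.5 mm long (x), 19 wide (y), 9.5 thick; origin: centre of its underside. Corners +x-y and -x+y are cut back 3 mm: under the lips it turns clockwise (from above) from lengthwise until the square corners stop on the walls, 90 to 100 degrees on; anticlockwise it jams near 40. Locked and let go, its underside is 4.5 mm above the strut's.
- washer: The loose rest's square washer plate, 40 by 40 by 4 mm, on the stem; origin: centre of its underside. A spring pushes it from the block: at ease 13.5 mm above the foot's underside, 3 N plus 1 N per mm, up to 8 mm. It lands on the strut's top as the foot enters the slot; 3 to 5 mm further down the foot is under the lips (at 5 on the strut's floor). Locked, the spring lifts the foot with 6 N.
- coaster: Round black silicone coaster, fixed, 100 mm across, 6 mm thick; origin at the centre of its underside.
- tumbler_a: Squat glass tumbler, 84 mm across, 85 mm high; origin at the centre of its underside. Leave alone.
- tumbler_b: The same kind of tumbler, beyond the strut. Leave alone.
- rum_bottle: Empty clear bottle standing upright, 74 mm across, 290 mm high; origin at the centre of its underside. Leave alone.
- bamboo_box: Bamboo box with sliding lid, 130 by 210 mm, 71 mm high; origin at the centre of its underside. Leave alone.
- ice_bucket: Chrome ice bucket with a hinged lid, 160 mm across, 200 mm high; origin at the centre of its underside. Leave alone.
Mind the look-alikes: they are no part of the job. There is more than one size of the part that bears rest_grip; the job needs the larger.

How it is judged:
By the outcome, as a careful person would: the job done as asked, in the order asked, and still so for the second after the job is handed in, with the robot touching nothing.
It also fails if it takes over 64 s, if anything falls off the work surface, if the arm or the gripper's body presses on something with over 40 N, if the wrist force passes 120 N, or if a joint passes its speed limit or range.

## Working session

There is one attempt and no reset: what is moved stays moved. The work goes in short steps, Python scripts to look and compute and a tool call to move; the robot and the scene stay as the last step left them, time stands still between calls to the robot, and variables do not carry over. Pictures are saved under pics/ and viewed, about 8 in all and at most 12, crops included, and the job is handed in when it is done.

Besides the shell and the picture viewer there is one more tool, called after ">>>" as name(argument=value, ...) on one line, values as JSON. arm_command: Moves the arm, as the interface text tells. Its arguments: {"type":"object","properties":{"series":{"type":"array"},"jaw":{"type":"number"},"force":{"type":"number"}},"required":["series"]}

```bash
mkdir -p pics; ls; python3 - <<'E'
from station import status,snapshot,camera_params
import cv2
for n in("scene","top"):
    cv2.imwrite(f"pics/{n}0.png",snapshot(n)[:,:,::-1]); print(n,camera_params(n))
print(status.sense())
E
```

```text
pics
scene {'fovy': 54.04089758959825, 'cx': 323.26707718759974, 'cy': 197.76627061066299, 'extrinsics': array([[ 0.69023302,  0.41109871, -0.59546304,  1.28218918],
       [ 0.72352933, -0.38171287,  0.57515267, -0.68333734],
       [ 0.00914862, -0.82782433, -0.5609128 ,  0.72744212],
       [ 0.        ,  0.        ,  0.        ,  1.        ]])}
top {'fovy': 46.00123179073982, 'cx': 320.540709102885, 'cy': 194.04760469405895, 'extrinsics': array([[-0.00577609, -0.99694406,  0.0779049 ,  0.43838192],
       [-0.9999073 ,  0.00479752, -0.01274235,  0.025485  ],
       [ 0.01232966, -0.07797128, -0.99687936,  1.67077333],
       [ 0.        ,  0.        ,  0.        ,  1.        ]])}
{'t': 0.1, 'q': array([-1.39849375e+00,  5.28361254e-01,  1.43380253e+00,  3.60421529e-06,
        1.18136668e+00, -1.78509176e-01]), 'qd': array([-0.00019917, -0.00059154, -0.00306004, -0.00063596, -0.0004248 ,
       -0.00120305]), 'tau': array([-7.31358159e-04, -4.43306243e+01, -1.78585982e+01, -2.25231847e-04,
        3.92902279e-03,  1.25218841e-05]), 'tcp_pos': array([ 0.21468986, -0.58622943,  0.20552982]), 'tool_rot': array([ 0.40556099,  0.58006336, -0.40458742,  0.57909913]), 'force': array([-0.42240335, -0.23892327,  0.52842896]), 'ft_torque': array([-0.0122102 , -0.04199404,  0.04397103]), 'finger_gap': 0.9990904176860269}
```

View pics/scene0.png

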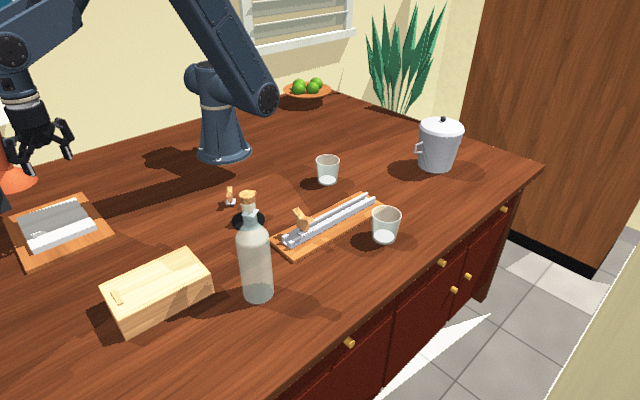

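View pics/top0.png

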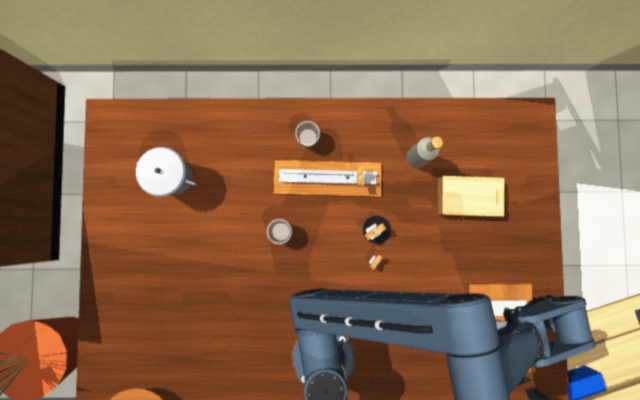

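The scene view has the fitted rest near (300,218), the coaster near (248,218) behind the bottle, and the small decoy at (231,197). The top view has the coaster at (376,230), the decoy at (375,262), the strut at y≈177 and the fitted rest at (370,178). Next I'll look at enlarged crops.

```bash
python3 - <<'E'
import cv2,numpy as np
t=cv2.imread("pics/top0.png")[155:272,265:395]; s=cv2.imread("pics/scene0.png")[175:260,215:395]
cv2.imwrite("pics/tc.png",cv2.resize(t,None,fx=5,fy=5,interpolation=cv2.INTER_CUBIC))
cv2.imwrite("pics/sc.png",cv2.resize(s,None,fx=4.4,fy=4.4,interpolation=cv2.INTER_CUBIC))
E
```

```text
(no output)
```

View pics/tc.png

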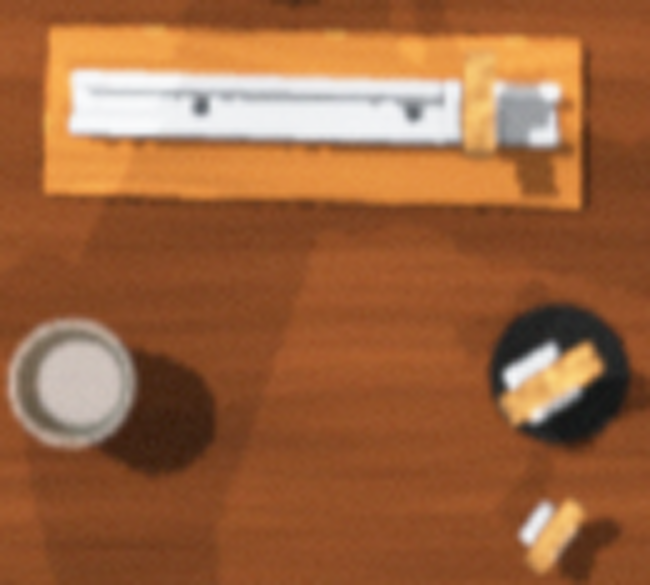

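View pics/sc.png

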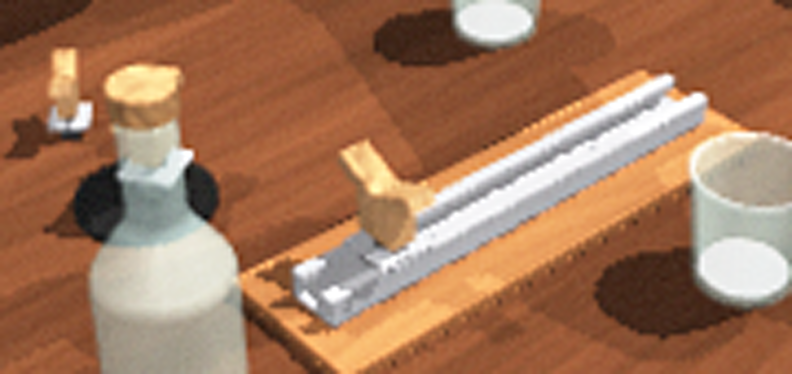

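The top crop shows the board, the bright strut with the fitted rest at crop (480,105), and the larger loose rest on the coaster at crop (555,383), angled about 30°. The tumblers are well clear. The scene crop shows the slot is open along the strut. Next I'll measure.

```bash
cat >h.py <<'E'
import numpy as np,cv2
from station import camera_params,status,snapshot
from scipy.spatial.transform import Rotation as R
def ray(n,uv,z):
    c=camera_params(n);f=200/np.tan(np.radians(c["fovy"]/2));E=c["extrinsics"]
    uv=np.atleast_2d(uv).astype(float)
    d=np.c_[(uv[:,0]-c["cx"])/f,(uv[:,1]-c["cy"])/f,np.ones(len(uv))]@E[:3,:3].T
    return E[:3,3]+d*((z-E[2,3])/d[:,2])[:,None]
def proj(n,p):
    c=camera_params(n);f=200/np.tan(np.radians(c["fovy"]/2));E=c["extrinsics"]
    q=(np.atleast_2d(p)-E[:3,3])@E[:3,:3]
    return q[:,:2]/q[:,2:]*f+[c["cx"],c["cy"]]
K=8
def rect(img,box,lo,hi,name=None):
    x0,y0,x1,y1=box
    c=cv2.resize(img[y0:y1,x0:x1],None,fx=K,fy=K,interpolation=cv2.INTER_CUBIC)
    m=cv2.inRange(cv2.cvtColor(c,cv2.COLOR_RGB2HSV),lo,hi)
    cs,_=cv2.findContours(m,cv2.RETR_EXTERNAL,cv2.CHAIN_APPROX_NONE)
    k=max(cs,key=cv2.contourArea); 
    b=cv2.boxPoints(cv2.minAreaRect(k)); M=cv2.moments(k)
    cen=np.array([M["m10"],M["m01"]])/M["m00"]
    tr=lambda p:(np.asarray(p)+.5)/K-.5+[x0,y0]
    return tr(b),tr(cen),tr(k[:,0])
def tool():
    s=status.sense();A=R.from_quat(s["tool_rot"]).as_matrix()
    print("t",s["t"],"tcp",(s["tcp_pos"]*1e3).round(1),"q",s["q"].round(3),"F",s["force"].round(1),"gap",round(float(s["finger_gap"]),3))
    print("x",A[:,0].round(3),"z",A[:,2].round(3),"az",np.degrees(np.arctan2(A[1,2],A[0,2])).round(2)); return s,A
E
python3 - <<'E'
from h import *
im=cv2.imread("pics/top0.png")[:,:,::-1].copy()
def show(l,r,z):
    P=ray("top",r[0],z)*1e3;C=ray("top",r[1],z)*1e3
    e=[P[1]-P[0],P[2]-P[1]];e.sort(key=np.linalg.norm)
    print(l,"rectc",P.mean(0).round(1),"cen",C.round(1)[0],"size",[np.linalg.norm(v).round(1) for v in e],"long az",np.degrees(np.arctan2(e[1][1],e[1][0])).round(2)%180)
show("board",rect(im,(268,155,390,202),(8,120,165),(25,255,255)),.012)
show("strut",rect(im,(272,164,350,188),(0,0,140),(180,90,255)),.035)
show("fitted",rect(im,(355,160,365,192),(8,60,165),(28,150,255)),.035+.05)
for lo in ((10,70,120),(10,90,140)):
  show("rest",rect(im,(362,214,392,245),lo,(30,255,255)),.078)
hsv=cv2.cvtColor(im,cv2.COLOR_RGB2HSV)
print(hsv[160:196:1,300].tolist()); print(hsv[178,352:378].tolist())
tool()
E
```

```text
board rectc [627.2 -18.9  12. ] cen [626.6 -18.8  12. ] size [np.float64(125.4), np.float64(385.1)] long az 88.32
strut rectc [629.3  27.1  35. ] cen [629.3  27.   35. ] size [np.float64(47.7), np.float64(249.5)] long az 88.02
fitted rectc [ 625.9 -130.1   85. ] cen [ 626.8 -129.8   85. ] size [np.float64(33.6), np.float64(66.9)] long az 9.150000000000006
rest rectc [ 422.9 -171.4   78. ] cen [ 427.2 -167.7   78. ] size [np.float64(59.6), np.float64(94.3)] long az 108.45
rest rectc [ 422.6 -170.8   78. ] cen [ 428.4 -169.1   78. ] size [np.float64(44.3), np.float64(97.6)] long az 118.72
[[12, 186, 178], [14, 182, 219], [15, 178, 234], [15, 177, 235], [15, 181, 230], [14, 177, 230], [14, 177, 231], [15, 180, 229], [14, 154, 232], [15, 81, 239], [11, 15, 245], [150, 1, 243], [113, 4, 228], [107, 9, 190], [110, 8, 198], [105, 4, 230], [100, 3, 240], [113, 4, 243], [110, 3, 243], [110, 3, 243], [105, 2, 238], [150, 1, 209], [10, 54, 155], [12, 156, 149], [13, 182, 179], [14, 184, 206], [14, 180, 212], [14, 179, 216], [14, 182, 219], [14, 184, 220], [14, 184, 218], [14, 183, 220], [14, 181, 226], [14, 182, 211], [13, 189, 159], [12, 190, 118]]
[[110, 3, 240], [120, 2, 238], [110, 3, 240], [120, 2, 237], [10, 14, 218], [14, 97, 213], [18, 136, 241], [19, 137, 245], [19, 138, 244], [18, 142, 239], [17, 138, 233], [15, 109, 215], [10, 39, 171], [135, 3, 146], [113, 7, 152], [120, 6, 160], [105, 9, 163], [108, 8, 158], [105, 9, 162], [114, 8, 158], [110, 10, 161], [110, 9, 163], [114, 7, 183], [174, 6, 211], [11, 81, 190], [13, 173, 211]]
t 0.1 tcp [ 214.7 -586.2  205.5] q [-1.398  0.528  1.434  0.     1.181 -0.179] F [-0.4 -0.2  0.5] gap 0.999
x [-0.     0.002 -1.   ] z [ 0.344 -0.939 -0.002] az -69.9
```

```bash
python3 - <<'E'
from h import *
im=cv2.imread("pics/top0.png")[:,:,::-1].copy()
dsk=np.zeros(im.shape[:2],np.uint8);cv2.circle(dsk,(376,230),13,255,-1)
a=im.copy();a[dsk==0]=0
for lo in ((12,70,140),(14,80,170)):
    for z in(.078,):
        b,c,k=rect(a,(360,214,394,246),lo,(30,255,255));P=ray("top",b,z)*1e3
        e=[P[1]-P[0],P[2]-P[1]];e.sort(key=np.linalg.norm)
        print(P.mean(0).round(1),(ray("top",c,z)*1e3).round(1),[np.linalg.norm(v).round(1) for v in e],np.degrees(np.arctan2(e[1][1],e[1][0]))%180)
        l=cv2.fitLine(ray("top",k,z)[:,:2].astype(np.float32),cv2.DIST_L2,0,.01,.01).ravel();print("pca",np.degrees(np.arctan2(l[1],l[0]))%180)
# washer: white
b,c,k=rect(a,(360,214,394,246),(0,0,25),(180,255,255));print("all",(ray("top",b.mean(0),.03)*1e3).round(1))
# coaster
m=cv2.inRange(cv2.cvtColor(im,cv2.COLOR_RGB2HSV),(0,0,0),(180,255,60))[212:248,358:396]
cs,_=cv2.findContours(m,0,1);k=max(cs,key=cv2.contourArea);(x,y),r=cv2.minEnclosingCircle(k);print("coaster",(ray("top",(x+358,y+212),.006)*1e3).round(1),r)
E
```

```text
[ 435.6 -177.2   78. ] [[ 436.3 -177.6   78. ]] [np.float64(26.0), np.float64(74.4)] 122.32709795658111
pca 122.90613
[ 435.4 -177.1   78. ] [[ 436.3 -177.5   78. ]] [np.float64(24.0), np.float64(72.6)] 121.9835350791829
pca 122.862076
all [[ 439.7 -187.2   30. ]]
coaster [[ 442.  -192.6    6. ]] 13.729630470275879
```

>>> arm_command(series=[[[0,34.9,-30.8,0],[0,34.9,-30.8,0],[0,34.9,-30.8,0],[0,34.9,-30.8,0],[0,34.9,-30.8,0],[0,34.9,-30.8,0],[0,34.9,-30.8,0],[0,34.9,-30.8,0],[0,34.9,-30.8,0],[0,34.9,-30.8,0]]])

```text
t: 1.1
tcp_pos: [0.4371, -0.1759, 0.2063]
tool_rot: [0.405, 0.58, -0.405, 0.579]
force: [0.5, -0.2, -0.2]
finger_gap: 1.003
```

>>> arm_command(series=[[[0,0,0,-0.149],[0,0,0,-0.149],[0,0,0,-0.149],[0,0,0,-0.149],[0,0,0,-0.149],[0,0,0,-0.149],[0,0,0,-0.149],[0,0,0,-0.149],[0,0,0,-0.149],[0,0,0,-0.149]]])

```text
t: 2.1
tcp_pos: [0.4364, -0.1775, 0.2061]
tool_rot: [-0.097, 0.701, 0.098, 0.7]
force: [-0.0, 0.0, 0.1]
finger_gap: 1.0
```

>>> arm_command(series=[[[0,0,0,-0.149],[0,0,0,-0.149],[20,0,0,0],[20,0,0,0],[20,0,0,0],[0,0,0,0],[0,0,0,0]]])

```text
t: 2.8
tcp_pos: [0.4365, -0.1776, 0.1463]
tool_rot: [-0.198, 0.679, 0.198, 0.679]
force: [-0.2, -0.2, 0.1]
finger_gap: 0.996
```

```bash
python3 - <<'E'
from h import *
tool()
E
```

```text
t 2.8 tcp [ 436.5 -177.6  146.3] q [-0.624  0.418  1.871  0.     0.854 -1.192] F [-0.2 -0.2  0.1] gap 0.996
x [-0.001  0.001 -1.   ] z [ 0.843  0.538 -0.   ] az 32.54
```

>>> arm_command(series=[[[24,0,0,0],[24,0,0,0],[24,0,0,0],[22,0,0,0],[20,0,0,0],[0,0,0,0],[0,0,0,0]]])

```text
t: 3.5
tcp_pos: [0.4374, -0.1782, 0.0331]
tool_rot: [-0.198, 0.679, 0.198, 0.679]
force: [-0.2, 0.2, -0.5]
finger_gap: 0.995
```

>>> arm_command(series=[[[0,0,0,0],[0,0,0,0],[0,0,0,0],[0,0,0,0],[0,0,0,0],[0,0,0,0],[0,0,0,0],[0,0,0,0],[0,0,0,0],[0,0,0,0]]], jaw=0, force=60)

```text
t: 4.5
tcp_pos: [0.437, -0.1779, 0.033]
tool_rot: [-0.198, 0.679, 0.198, 0.679]
force: [-0.4, 0.9, 4.9]
finger_gap: 0.215
```

>>> arm_command(series=[[[0,0,0,0],[0,0,0,0],[-5,0,0,0],[-15,0,0,0],[-20,0,0,0],[-20,0,0,0],[-20,0,0,0],[-20,0,0,0],[0,0,0,0],[0,0,0,0]]])

```text
t: 5.5
tcp_pos: [0.4365, -0.1776, 0.1324]
tool_rot: [-0.198, 0.679, 0.198, 0.679]
force: [-0.2, 0.3, -1.1]
finger_gap: 0.214
```

>>> arm_command(series=[[[-10,0,0,0],[-6,7,30,0],[-6,7,30,0],[-6,7,30,0],[-6,7,30,0],[-6,7,30,0],[0,7,30,0],[0,7,30,0],[0,7,30,0],[0,6,30,0]]])

```text
t: 6.5
tcp_pos: [0.6308, 0.021, 0.1713]
tool_rot: [-0.198, 0.68, 0.199, 0.678]
force: [0.4, -0.2, -1.1]
finger_gap: 0.21
```

>>> arm_command(series=[[[0,0,0,0.15],[0,0,0,0.149],[0,0,0,0.149],[0,0,0,0.149],[0,0,0,0],[0,0,0,0],[0,0,0,0]]])

```text
t: 7.2
tcp_pos: [0.6307, 0.0198, 0.172]
tool_rot: [0.01, 0.707, -0.009, 0.707]
force: [-0.2, -0.9, -1.6]
finger_gap: 0.213
```

```bash
python3 - <<'E'
from h import *
tool()
a=snapshot("scene")[:,:,::-1];b=snapshot("top")[:,:,::-1]
cv2.imwrite("pics/s1.png",a);cv2.imwrite("pics/t1.png",b)
A=cv2.resize(a[130:265,265:405],None,fx=4.2,fy=4.2,interpolation=cv2.INTER_CUBIC)
cv2.imwrite("pics/s1c.png",A)
B=cv2.resize(b[120:240,260:400],None,fx=5,fy=5,interpolation=cv2.INTER_CUBIC)
cv2.imwrite("pics/t1c.png",B)
E
```

```text
t 7.2 tcp [630.7  19.8 172. ] q [-0.145  0.574  1.45  -0.     1.118 -0.119] F [-0.2 -0.9 -1.6] gap 0.213
x [-0.001  0.    -1.   ] z [ 1.    -0.027 -0.001] az -1.54
```

View pics/s1c.png

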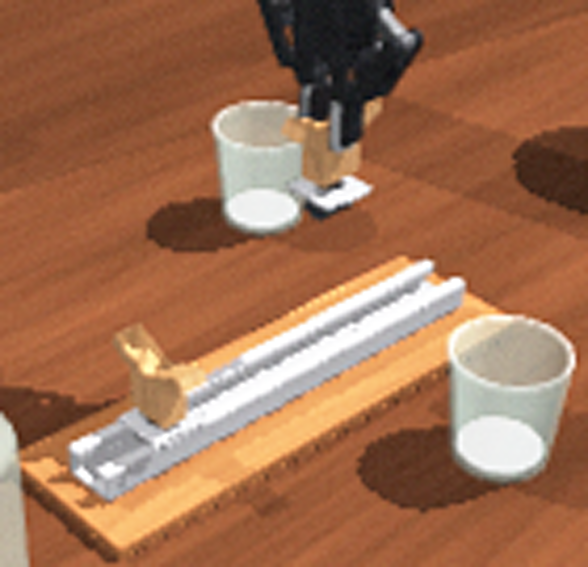

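View pics/t1c.png

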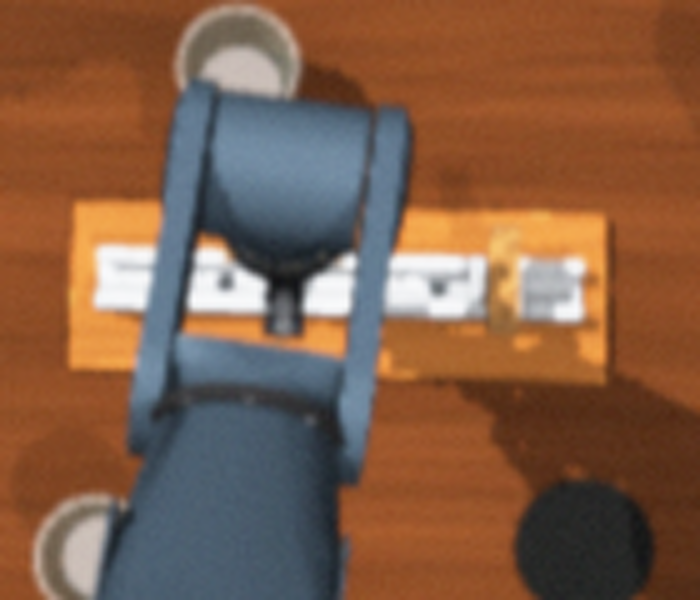

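Scene crop: the rest is held upright above the slot, near crop (335,190), with its arms along the strut. The top view of it is blocked by the arm. I'll lower it and check it against the slot in the scene view.

>>> arm_command(series=[[[15,0,0,0.005],[20,0,0,0],[20,0,0,0],[20,0,0,0],[15,0,0,0],[8,0,0,0],[0,0,0,0],[0,0,0,0],[0,0,0,0]]])

```text
t: 8.2
tcp_pos: [0.6319, 0.0197, 0.0755]
tool_rot: [0.012, 0.706, -0.012, 0.708]
force: [-0.2, -0.3, -1.6]
finger_gap: 0.21
```

```bash
python3 - <<'E'
from h import *
s,A=tool()
a=snapshot("scene")[:,:,::-1].copy();cv2.imwrite("pics/s2.png",a)
x0,y0,k=290,165,8
B=cv2.resize(a[y0:y0+70,x0:x0+95],None,fx=k,fy=k,interpolation=cv2.INTER_CUBIC)
def pl(P,col):
    q=proj("scene",np.array(P)/1e3); q=((q-[x0,y0]+.5)*k-.5).astype(int)
    cv2.polylines(B,[q.reshape(-1,1,2)],False,col,1)
u=np.array([np.cos(np.radians(88.15)),np.sin(np.radians(88.15)),0]);v=np.array([u[1],-u[0],0])
c=np.array([630.7,20,35.])
for o,col in((-20.5,(0,0,255)),(-11,(0,255,255)),(11,(0,255,255)),(20.5,(0,0,255))): pl([c+o*v-60*u,c+o*v+140*u],col)
t=s["tcp_pos"]*1e3; w=t+[0,0,-27+13.5]
pl([w+i*20*u+j*20*v for i,j in((-1,-1),(1,-1),(1,1),(-1,1),(-1,-1))],(0,255,0))
cv2.imwrite("pics/s2c.png",B)
E
```

```text
t 8.2 tcp [631.9  19.7  75.5] q [-0.145  0.699  1.52   0.     0.921 -0.112] F [-0.2 -0.3 -1.6] gap 0.21
x [ 0.002 -0.    -1.   ] z [ 0.999 -0.034  0.002] az -1.94
```

View pics/s2c.png

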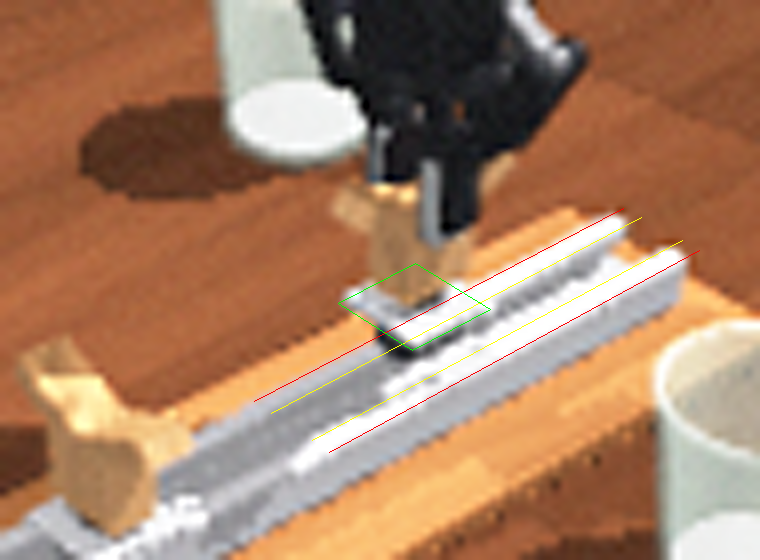

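The scene crop shows the washer, around crop (412,310), sitting slightly above the drawn prediction, and the rest lined up over the slot. In this view height and sideways position can't be told apart, so from here I'll go down by feel.

>>> arm_command(series=[[[1,0,0,0],[1,0,0,0],[1,0,0,0],[0,0,0,0],[0,0,0,0],[0,0,0,0]]])

```text
t: 8.85
tcp_pos: [0.631, 0.0198, 0.0714]
tool_rot: [0.012, 0.707, -0.012, 0.707]
force: [-0.0, 1.4, -0.6]
finger_gap: 0.217
```

>>> arm_command(series=[[[1,0,0,0],[1,0,0,0],[1,0,0,0],[0,0,0,0],[0,0,0,0],[0,0,0,0]]])

```text
t: 9.45
tcp_pos: [0.631, 0.0198, 0.0684]
tool_rot: [0.012, 0.707, -0.012, 0.707]
force: [-0.0, 0.2, -1.9]
finger_gap: 0.212
```

```bash
python3 - <<'E'
from h import *
tool()
print((ray("top",(300,175.25),.035)*1e3).round(1))
E
```

```text
t 9.45 tcp [631.   19.8  68.4] q [-0.145  0.708  1.524  0.     0.909 -0.111] F [-0.   0.2 -1.9] gap 0.212
x [ 0. -0. -1.] z [ 0.999 -0.034  0.   ] az -1.95
[[632.4  75.9  35. ]]
```

>>> arm_command(series=[[[1,0,-0.4,0],[1,0,0,0],[1,0,0,0],[0,0,0,0],[0,0,0,0]]])

```text
t: 9.95
tcp_pos: [0.6305, 0.0198, 0.0653]
tool_rot: [0.012, 0.707, -0.012, 0.707]
force: [0.2, 0.0, -1.0]
finger_gap: 0.216
```

>>> arm_command(series=[[[0.5,0,0,0],[0.5,0,0,0],[0,0,0,0],[0,0,0,0]]])

```text
t: 10.35
tcp_pos: [0.6305, 0.0198, 0.0644]
tool_rot: [0.012, 0.707, -0.012, 0.707]
force: [0.2, 0.5, -1.3]
finger_gap: 0.214
```

>>> arm_command(series=[[[0.5,0,0,0],[0.5,0,0,0],[0,0,0,0],[0,0,0,0]]])

```text
t: 10.75
tcp_pos: [0.6305, 0.0198, 0.0634]
tool_rot: [0.012, 0.707, -0.012, 0.707]
force: [-0.2, 0.1, -1.0]
finger_gap: 0.216
```

>>> arm_command(series=[[[0.5,0,0,0],[0.5,0,0,0],[0,0,0,0],[0,0,0,0]]])

```text
t: 11.15
tcp_pos: [0.6306, 0.0198, 0.0624]
tool_rot: [0.012, 0.707, -0.012, 0.707]
force: [0.6, 0.1, -1.3]
finger_gap: 0.213
```

>>> arm_command(series=[[[0.5,0,0,0],[0.5,0,0,0],[0,0,0,0],[0,0,0,0]]])

```text
t: 11.55
tcp_pos: [0.6305, 0.0198, 0.0614]
tool_rot: [0.012, 0.707, -0.012, 0.707]
force: [-0.3, 0.2, -1.8]
finger_gap: 0.209
```

>>> arm_command(series=[[[0.5,0,0,0],[0.5,0,0,0],[0,0,0,0],[0,0,0,0]]])

```text
t: 11.95
tcp_pos: [0.6306, 0.0198, 0.0604]
tool_rot: [0.012, 0.707, -0.012, 0.707]
force: [0.1, -1.0, -1.4]
finger_gap: 0.212
```

>>> arm_command(series=[[[0.5,0,0,0],[0.5,0,0,0],[0,0,0,0],[0,0,0,0]]])

```text
t: 12.35
tcp_pos: [0.6305, 0.0198, 0.0594]
tool_rot: [0.012, 0.707, -0.012, 0.707]
force: [-0.2, -0.1, -1.6]
finger_gap: 0.215
```

>>> arm_command(series=[[[0.5,0,0,0],[0.5,0,0,0],[0,0,0,0],[0,0,0,0]]])

```text
t: 12.75
tcp_pos: [0.6305, 0.0198, 0.0584]
tool_rot: [0.012, 0.707, -0.012, 0.707]
force: [0.0, -0.2, -2.1]
finger_gap: 0.213
```

>>> arm_command(series=[[[0.5,0,0,0],[0.5,0,0,0],[0.5,0,0,0],[0,0,0,0],[0,0,0,0]]])

```text
t: 13.25
tcp_pos: [0.6305, 0.0198, 0.0569]
tool_rot: [0.012, 0.707, -0.012, 0.707]
force: [-0.3, 0.8, -1.6]
finger_gap: 0.216
```

>>> arm_command(series=[[[0.5,0,0,0],[0.5,0,0,0],[0.5,0,0,0],[0,0,0,0],[0,0,0,0]]])

```text
t: 13.75
tcp_pos: [0.6305, 0.0198, 0.0554]
tool_rot: [0.012, 0.707, -0.012, 0.707]
force: [-0.4, 0.5, -0.4]
finger_gap: 0.216
```

>>> arm_command(series=[[[0.5,0,0,0],[0.5,0,0,0],[0.5,0,0,0],[0,0,0,0],[0,0,0,0]]])

```text
t: 14.25
tcp_pos: [0.6306, 0.0198, 0.0539]
tool_rot: [0.012, 0.707, -0.012, 0.707]
force: [0.4, -0.7, -2.5]
finger_gap: 0.215
```

>>> arm_command(series=[[[0.5,0,0,0],[0.5,0,0,0],[0,0,0,0],[0,0,0,0]]])

```text
t: 14.65
tcp_pos: [0.6305, 0.0198, 0.0529]
tool_rot: [0.012, 0.707, -0.012, 0.707]
force: [-0.4, 0.8, -0.8]
finger_gap: 0.214
```

>>> arm_command(series=[[[0.5,0,0,0],[0.5,0,0,0],[0,0,0,0],[0,0,0,0]]])

```text
t: 15.05
tcp_pos: [0.6305, 0.0198, 0.0519]
tool_rot: [0.012, 0.707, -0.012, 0.707]
force: [0.8, 0.2, -1.1]
finger_gap: 0.211
```

>>> arm_command(series=[[[0.5,0,0,0],[0.5,0,0,0],[0,0,0,0],[0,0,0,0]]])

```text
t: 15.45
tcp_pos: [0.6305, 0.0198, 0.0509]
tool_rot: [0.012, 0.707, -0.012, 0.707]
force: [-0.6, -0.8, -2.0]
finger_gap: 0.216
```

>>> arm_command(series=[[[0.5,0,0,0],[0.5,0,0,0],[0,0,0,0],[0,0,0,0]]])

```text
t: 15.85
tcp_pos: [0.6305, 0.0198, 0.0499]
tool_rot: [0.012, 0.707, -0.012, 0.707]
force: [0.3, -0.8, -1.0]
finger_gap: 0.213
```

>>> arm_command(series=[[[0.5,0,0,0],[0.5,0,0,0],[0,0,0,0],[0,0,0,0]]])

```text
t: 16.25
tcp_pos: [0.6306, 0.0198, 0.0493]
tool_rot: [0.012, 0.707, -0.012, 0.707]
force: [-1.0, -0.0, 2.1]
finger_gap: 0.213
```

>>> arm_command(series=[[[0.5,0,0,0],[0.5,0,0,0],[0,0,0,0],[0,0,0,0]]])

```text
t: 16.65
tcp_pos: [0.6306, 0.0198, 0.0481]
tool_rot: [0.012, 0.707, -0.012, 0.707]
force: [-1.5, 0.9, 3.3]
finger_gap: 0.219
```

>>> arm_command(series=[[[0.5,0,0,0],[0.5,0,0,0],[0.5,0,0,0],[0,0,0,0],[0,0,0,0]]])

```text
t: 17.15
tcp_pos: [0.6306, 0.0198, 0.0466]
tool_rot: [0.012, 0.707, -0.012, 0.707]
force: [-2.1, 0.4, 5.7]
finger_gap: 0.214
```

>>> arm_command(series=[[[0.5,0,0,0],[0.5,0,0,0],[0,0,0,0],[0,0,0,0],[0,0,0,0]]])

```text
t: 17.65
tcp_pos: [0.6306, 0.0198, 0.0457]
tool_rot: [0.012, 0.707, -0.012, 0.707]
force: [-1.3, -0.2, 6.5]
finger_gap: 0.216
```

```bash
python3 - <<'E'
from h import *
s,A=tool();print(s["ft_torque"].round(3))
E
```

```text
t 17.65 tcp [630.6  19.8  45.7] q [-0.145  0.741  1.535 -0.     0.865 -0.111] F [-1.3 -0.2  6.5] gap 0.216
x [ 0. -0. -1.] z [ 0.999 -0.034  0.   ] az -1.95
[-0.033  0.321  0.035]
```

>>> arm_command(series=[[[0,0,-0.4,0],[0,0,0,0.05],[0,0,0,0.05],[0,0,0,0.05],[0,0,0,0]]])

```text
t: 18.15
tcp_pos: [0.6311, 0.0197, 0.0459]
tool_rot: [0.065, 0.703, -0.065, 0.705]
force: [-0.9, -0.1, 5.8]
finger_gap: 0.216
```

```bash
python3 - <<'E'
from h import *
s,A=tool();print(s["ft_torque"].round(3))
E
```

```text
t 18.15 tcp [631.1  19.7  45.9] q [-0.146  0.74   1.536  0.     0.864  0.039] F [-0.9 -0.1  5.8] gap 0.216
x [ 0.002 -0.    -1.   ] z [ 0.983 -0.184  0.002] az -10.59
[ 0.039  0.113 -0.062]
```

>>> arm_command(series=[[[0,0,0,0.06],[0,0,0,0.06],[0,0,0,0.06],[0,0,0,0]]])

```text
t: 18.55
tcp_pos: [0.6314, 0.0197, 0.046]
tool_rot: [0.128, 0.694, -0.128, 0.696]
force: [-0.4, 0.0, 6.2]
finger_gap: 0.215
```

```bash
python3 - <<'E'
from h import *
s,A=tool();print(s["ft_torque"].round(3))
E
```

```text
t 18.55 tcp [631.4  19.7  46. ] q [-0.146  0.74   1.535  0.     0.863  0.219] F [-0.4  0.   6.2] gap 0.215
x [ 0.003 -0.    -1.   ] z [ 0.934 -0.357  0.003] az -20.92
[ 0.053  0.078 -0.056]
```

>>> arm_command(series=[[[0.3,0,0,0],[0,0,0,0.07],[0,0,0,0.07],[0,0,0,0.07],[0,0,0,0.07],[0,0,0,0]]])

```text
t: 19.15
tcp_pos: [0.6316, 0.0197, 0.0458]
tool_rot: [0.224, 0.67, -0.224, 0.672]
force: [-0.6, -0.2, 6.6]
finger_gap: 0.214
```

>>> arm_command(series=[[[0,0,0,0.07],[0,0,0,0.07],[0,0,0,0.07],[0,0,0,0.07],[0,0,0,0.07],[0,0,0,0]]])

```text
t: 19.75
tcp_pos: [0.6305, 0.0202, 0.0455]
tool_rot: [0.338, 0.621, -0.337, 0.621]
force: [-1.1, 0.9, 6.4]
finger_gap: 0.214
```

```bash
python3 - <<'E'
from h import *
s,A=tool();print(s["ft_torque"].round(3))
E
```

```text
t 19.75 tcp [630.5  20.2  45.5] q [-1.450e-01  7.410e-01  1.536e+00  1.000e-03  8.640e-01  8.500e-01] F [-1.1  0.9  6.4] gap 0.214
x [ 0.001  0.001 -1.   ] z [ 0.544 -0.839 -0.   ] az -57.03
[0.185 0.268 0.011]
```

>>> arm_command(series=[[[0,0,0,0.07],[0,0,0,0.07],[0,0,0,0.07],[0,0,0,0.07],[0,0,0,0.07],[0,0,0,0]]])

```text
t: 20.35
tcp_pos: [0.6306, 0.0202, 0.0456]
tool_rot: [0.441, 0.553, -0.44, 0.553]
force: [-1.5, 1.2, 6.1]
finger_gap: 0.216
```

```bash
python3 - <<'E'
from h import *
s,A=tool();print(s["ft_torque"].round(3))
E
```

```text
t 20.35 tcp [630.6  20.2  45.6] q [-1.450e-01  7.410e-01  1.536e+00  1.000e-03  8.640e-01  1.200e+00] F [-1.5  1.2  6.1] gap 0.216
x [ 0.001  0.    -1.   ] z [ 0.224 -0.975 -0.   ] az -77.08
[ 0.127  0.211 -0.002]
```

>>> arm_command(series=[[[0,0,0,0.07],[0,0,0,0.07],[0,0,0,0.07],[0,0,0,0.05],[0,0,0,0],[0,0,0,0],[0,0,0,0]]])

```text
t: 21.05
tcp_pos: [0.6298, 0.0207, 0.0454]
tool_rot: [0.508, 0.492, -0.508, 0.491]
force: [-0.9, 2.2, 6.0]
finger_gap: 0.212
```

```bash
python3 - <<'E'
from h import *
s,A=tool();print(s["ft_torque"].round(3))
E
```

```text
t 21.05 tcp [629.8  20.7  45.4] q [-0.145  0.741  1.537  0.002  0.865  1.458] F [-0.9  2.2  6. ] gap 0.212
x [-0.001  0.001 -1.   ] z [-0.034 -0.999 -0.001] az -91.92
[0.371 0.412 0.027]
```

>>> arm_command(series=[[[-0.4,0,0,0],[-0.4,0,0,0],[0,0,0,0],[0,0,0,0]]])

```text
t: 21.45
tcp_pos: [0.6299, 0.0207, 0.046]
tool_rot: [0.508, 0.492, -0.508, 0.491]
force: [-1.8, 2.7, 6.4]
finger_gap: 0.211
```

>>> arm_command(series=[[[-0.3,0,0,0],[0,0,0,0],[0,0,0,0]]])

```text
t: 21.75
tcp_pos: [0.6298, 0.0206, 0.0462]
tool_rot: [0.508, 0.492, -0.508, 0.491]
force: [-2.6, 4.4, 5.4]
finger_gap: 0.214
```

>>> arm_command(series=[[[-0.3,0,0,0],[0,0,0,0],[0,0,0,0]]])

```text
t: 22.05
tcp_pos: [0.6299, 0.0203, 0.0464]
tool_rot: [0.508, 0.492, -0.508, 0.491]
force: [-2.6, 3.8, 5.1]
finger_gap: 0.213
```

>>> arm_command(series=[[[-0.3,0,0,0],[0,0,0,0],[0,0,0,0]]])

```text
t: 22.35
tcp_pos: [0.6298, 0.0201, 0.0466]
tool_rot: [-0.508, -0.492, 0.508, -0.491]
force: [-1.4, 4.2, 4.4]
finger_gap: 0.217
```

>>> arm_command(series=[[[-0.3,0,0,0],[0,0,0,0],[0,0,0,0]]])

```text
t: 22.65
tcp_pos: [0.6298, 0.0201, 0.0466]
tool_rot: [-0.508, -0.492, 0.508, -0.491]
force: [-1.9, 4.4, 0.1]
finger_gap: 0.211
```

```bash
python3 - <<'E'
from h import *
s,A=tool();print(s["ft_torque"].round(3))
E
```

```text
t 22.65 tcp [629.8  20.1  46.6] q [-0.145  0.739  1.536  0.     0.867  1.458] F [-1.9  4.4  0.1] gap 0.211
x [-0.001  0.    -1.   ] z [-0.033 -0.999 -0.   ] az -91.91
[0.877 0.297 0.034]
```

>>> arm_command(series=[[[-0.3,0,0,0],[0,0,0,0],[0,0,0,0]]])

```text
t: 22.95
tcp_pos: [0.6298, 0.02, 0.0467]
tool_rot: [-0.508, -0.492, 0.508, -0.491]
force: [-1.3, 4.7, -2.2]
finger_gap: 0.213
```

>>> arm_command(series=[[[-0.2,0,0,0],[0,0,0,0],[0,0,0,0]]])

```text
t: 23.25
tcp_pos: [0.6298, 0.02, 0.0467]
tool_rot: [-0.508, -0.492, 0.508, -0.491]
force: [-0.6, 4.2, -3.0]
finger_gap: 0.214
```

>>> arm_command(series=[[[-0.3,0,0,0],[0,0,0,0],[0,0,0,0]]])

```text
t: 23.55
tcp_pos: [0.6297, 0.0201, 0.0467]
tool_rot: [-0.508, -0.492, 0.508, -0.491]
force: [0.5, 5.4, -6.9]
finger_gap: 0.211
```

>>> arm_command(series=[[[-0.2,0,0,0],[0,0,0,0],[0,0,0,0]]])

```text
t: 23.85
tcp_pos: [0.6297, 0.0201, 0.0468]
tool_rot: [-0.508, -0.492, 0.508, -0.491]
force: [-0.0, 6.5, -7.5]
finger_gap: 0.217
```

>>> arm_command(series=[[[-0.15,0,0,0],[0,0,0,0],[0,0,0,0],[0,0,0,0],[0,0,0,0]]])

```text
t: 24.35
tcp_pos: [0.6297, 0.0201, 0.0467]
tool_rot: [-0.508, -0.492, 0.508, -0.491]
force: [0.5, 4.1, -7.6]
finger_gap: 0.215
```

>>> arm_command(series=[[[0.4,0,-0.3,0],[0.4,0,-0.2,0],[0.2,0,0,0],[0,0,0,0],[0,0,0,0],[0,0,0,0]]])

```text
t: 24.95
tcp_pos: [0.6298, 0.0201, 0.0468]
tool_rot: [-0.508, -0.492, 0.508, -0.491]
force: [0.6, 2.9, -9.0]
finger_gap: 0.216
```

```bash
python3 - <<'E'
from h import *
s,A=tool();print(s["ft_torque"].round(3))
E
```

```text
t 24.95 tcp [629.8  20.1  46.8] q [-0.145  0.739  1.536 -0.     0.867  1.459] F [ 0.6  2.9 -9. ] gap 0.216
x [-0.001 -0.    -1.   ] z [-0.033 -0.999  0.   ] az -91.9
[0.545 0.034 0.008]
```

>>> arm_command(series=[[[0.3,0,0,0],[0,0,0,0],[0,0,0,0],[0,0,0,0]]])

```text
t: 25.35
tcp_pos: [0.6298, 0.0202, 0.0468]
tool_rot: [-0.508, -0.492, 0.508, -0.491]
force: [-1.5, 2.3, -9.0]
finger_gap: 0.215
```

>>> arm_command(series=[[[0.3,0,0,0],[0,0,0,0],[0,0,0,0],[0,0,0,0]]])

```text
t: 25.75
tcp_pos: [0.6298, 0.0202, 0.0467]
tool_rot: [-0.508, -0.492, 0.508, -0.492]
force: [-3.6, 1.4, -6.7]
finger_gap: 0.215
```

>>> arm_command(series=[[[0.2,0,0,0],[0,0,0,0],[0,0,0,0],[0,0,0,0]]])

```text
t: 26.15
tcp_pos: [0.6299, 0.0202, 0.0467]
tool_rot: [-0.508, -0.492, 0.508, -0.492]
force: [-4.0, 1.6, -3.2]
finger_gap: 0.215
```

>>> arm_command(series=[[[0.2,0,0,0],[0,0,0,0],[0,0,0,0],[0,0,0,0]]])

```text
t: 26.55
tcp_pos: [0.63, 0.0202, 0.0467]
tool_rot: [-0.508, -0.492, 0.508, -0.492]
force: [-5.3, 2.0, -1.0]
finger_gap: 0.21
```

```bash
python3 - <<'E'
from h import *
s,A=tool();print(s["ft_torque"].round(3))
E
```

```text
t 26.55 tcp [630.   20.2  46.7] q [-0.145  0.739  1.536 -0.     0.867  1.459] F [-5.3  2.  -1. ] gap 0.21
x [-0. -0. -1.] z [-0.033 -0.999  0.   ] az -91.9
[0.18  0.891 0.058]
```

>>> arm_command(series=[[[0,-0.3,0,0],[0,0,0,0],[0,0,0,0],[0,0,0,0]]])

```text
t: 26.95
tcp_pos: [0.63, 0.0202, 0.0467]
tool_rot: [0.508, 0.492, -0.508, 0.492]
force: [-6.0, 1.3, 0.5]
finger_gap: 0.218
```

>>> arm_command(series=[[[0,0,0,0],[0,0,0,0],[0,0,0,0],[0,0,0,0],[0,0,0,0],[0,0,0,0],[0,0,0,0],[0,0,0,0]]], jaw=70)

```text
t: 27.75
tcp_pos: [0.6299, 0.0203, 0.0462]
tool_rot: [0.508, 0.492, -0.508, 0.492]
force: [0.4, -0.8, 0.3]
finger_gap: 0.701
```

>>> arm_command(series=[[[-10,0,0,0],[-20,0,0,0],[-25,0,0,0],[-25,0,0,0],[-25,0,0,0],[-25,0,0,0],[-25,0,0,0],[-25,0,0,0]]])

```text
t: 28.55
tcp_pos: [0.6297, 0.0204, 0.2282]
tool_rot: [0.508, 0.491, -0.508, 0.492]
force: [0.4, 0.0, 0.4]
finger_gap: 0.703
```

>>> arm_command(series=[[[0,-30,20,0],[0,-40,20,0],[0,-40,20,0],[0,-40,20,0],[0,0,30,0],[0,0,45,0],[0,0,45,0],[0,0,45,0],[0,0,45,0],[0,0,30,0]]])

```text
t: 29.55
tcp_pos: [0.4692, -0.2979, 0.2273]
tool_rot: [-0.509, -0.49, 0.509, -0.492]
force: [0.1, 0.5, 0.1]
finger_gap: 0.702
```

```bash
python3 - <<'E'
from h import *
tool()
a=snapshot("scene")[:,:,::-1];b=snapshot("top")[:,:,::-1]
cv2.imwrite("pics/s3.png",a);cv2.imwrite("pics/t3.png",b)
A=cv2.resize(a[165:260,265:405],(560,380),interpolation=cv2.INTER_CUBIC)
B=cv2.resize(b[150:205,260:400],(560,220),interpolation=cv2.INTER_CUBIC)
cv2.imwrite("pics/f.png",np.vstack([A,B]))
E
```

```text
t 29.55 tcp [ 469.2 -297.9  227.3] q [-7.670e-01  4.080e-01  1.586e+00 -1.000e-03  1.145e+00  8.400e-01] F [0.1 0.5 0.1] gap 0.702
x [ 0.002 -0.002 -1.   ] z [-0.035 -0.999  0.002] az -92.02
```

View pics/f.png

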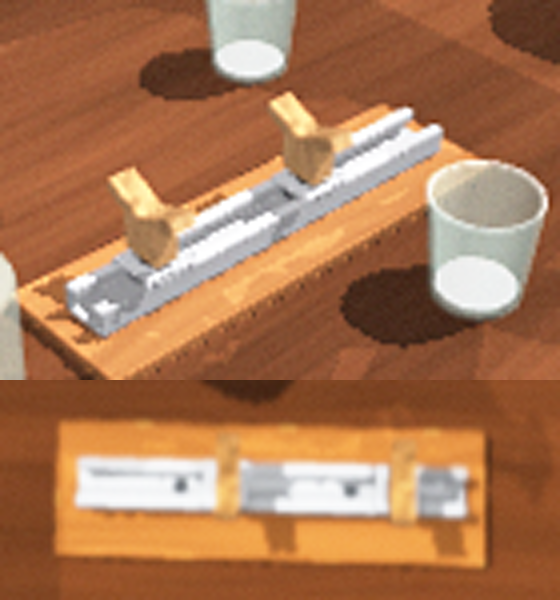

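The rest now stands like the fitted one: upright and square across the strut at crop (228,478), with the fitted one at (403,480). They are about 43.8 px, or 148 mm, apart. The two tumblers in view haven't moved. Handing in.

```bash
python3 -c "
from station import ticket
print(ticket.sign_off())"
```

```text
the job is handed in; nothing more can be done
None
```

The second rest is fitted and locked in the strut, about 148 mm from the first, and the job was handed in at about 30 s on the robot's clock.

- **Fitting:** I took the larger rest off the coaster and lowered its foot lengthwise into the slot. The washer landed with the TCP at about 49.4 mm. I pressed roughly 4 mm further against the spring and turned it 90° clockwise.
- **Tug test:** The upward tug read 7.5 to 9 N at the wrist. The rest's own 1.4 N weight may be part of that, so the net pull on the catch could be nearer 6 to 7.6 N. The rest rose no further than about 46.8 mm, so the catch held.
- **Forces:** The highest single reading at the end of a move was about 9 N; forces between readings were not recorded. About 6 N of sideways force was left just before release, and nudging the arm did not clear it. It went when the jaws opened.
- **Final pictures:** In both views the rest looks upright and square like the fitted one, and the two tumblers in the crops looked unmoved. I judged squareness by eye, from the gripper's angle at release and at about 3.5 mm per pixel. I did not check the bottle, box and ice bucket again in the final images, though no move was planned near them.

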